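# Show a printed bearing housing to the inspection camera

### The job

Lift the larger of the two printed bearing housings off the build plate and present it to the inspection camera: hold it in the air with the middle of its bore at the camera's focus point, flange underneath, tipped back so that the wide pocket squarely faces the lens and the camera looks straight along the bore. Finish while still holding it there, steady, in the gripper. Do not touch the camera or its stand, and leave all the other parts and tools where they are.

Things in the scene. Friction and masses are not known exactly. Their poses are not given: they have to be found in the camera images.
- housing_center (a point): Large bearing housing, white printed plastic, loose, 60 to 130 g. Flange 90 (y) x 34 (x) x 9 mm high; on it an upright block 44 (y) x 28 (x) mm with flat sides, top 62 mm above the underside. A bore runs through the block along x. Point on the bore axis, half-way through the block, 36 mm above the underside. Axes: x along the bore, out of the pocket; y along the flange; z up from the flange.
- pocket_mouth (a point): Middle of the mouth of the large housing's pocket, 14 mm along +x from its bore middle. The pocket, 30 mm across and 22 mm deep, is the wide end of the bore; on the opposite face opens only a 16 mm hole. The housing starts standing on the build plate with the pocket facing away from the robot, within about 45 degrees of world +x.
- focus (a point): Focus point of the inspection camera: in empty air on the lens axis, 120 mm in front of the lens glass, 0.19 to 0.26 m above the bench. Axes are fixed to the camera: x points back to the lens (away from the robot and 25 degrees upward), y is level, z is up in the camera's picture (25 degrees off vertical). A correctly presented housing has its own x, y, z along these.
- lens (a point): Middle of the lens glass, same axes as the focus point, which lies 120 mm from here along -x. The camera is a black box, 60 x 52 x 52 mm, with a lens inside a ring light 72 mm across with a white face; it looks towards the robot's side of the bench and 25 degrees downward.
- camera: Camera stand, fixed: grey base 150 (x) x 170 (y) x 16 mm, its centre 80 mm from the origin along +x (origin on the bench just ahead of the base); steel column 24 mm thick, 444 mm tall, 120 mm from the origin along +x, with the camera on a carriage locked at a height that differs from job to job. The lens looks along the stand's -x and down.
- plate: Fixed build plate, dark steel, 220 (x) x 300 (y) mm, top 6 mm above the bench; origin under its centre. It has a small tab on its -x edge. Four printed parts stand on it in four places, in any order.
- small_housing_center (a point): Small bearing housing of the same shape and plastic, loose: flange 56 x 26 mm, 38 mm tall. Its middle, 19 mm above its underside. Leave alone.
- bracket_center (a point): Printed angle bracket, loose, 50 x 40 mm foot, 40 mm tall; point half-way up. Leave alone.
- pulley_center (a point): Printed toothed pulley, loose, 42 mm across, 28 mm tall; its middle. Leave alone.
- bearing: Loose steel ball bearing lying flat on the bench, 30 mm across, 9 mm high; origin under its centre. Leave alone.
- driver: Screwdriver, 180 mm long, lying on the bench; origin under its middle. Leave alone.
- bottle: Capped amber bottle, 60 mm across, 150 mm tall, standing; origin under its centre. Leave alone.
- jar: Capped clear jar, 56 mm across, 70 mm tall, standing; origin under its centre. Leave alone.
- scraper: Print scraper with wooden handle, 250 mm long, lying on the bench left of the plate. Leave alone.
Things that resemble listed ones, but are neither listed nor needed, are in the scene too. What is shaped like the part that bears housing_center but pink or red is not meant.

How it is judged:
By the outcome, as a careful person would: the job done as asked, in the order asked, and still so for the second after the job is handed in, while the arm keeps its last pose, push and grip.
It also fails if it takes over 32 s, if anything falls off the work surface, if the arm or the gripper's body presses on something with over 40 N, if the wrist force passes 120 N, or if a joint passes its speed limit or range.

### The arm

A 7-joint arm with a two-finger parallel gripper is mounted at the origin on the work surface. World frame = base frame: x ahead of the robot, y to its left, z up, the work surface at z = 0. Lengths are in m, angles in rad, forces in N, time in s.
With the tool pointing down it reaches from about 0.425 to 0.875 m from the base axis. Payload 8.4 kg.
Tool frame: the origin (TCP) lies at the very end of the fingers, on their centre line; the grasp point (between the pads) lies 19 mm behind it (manip.grip_depth is the distance from the TCP to the grasp point, in m); x points along the fingers, y is the direction in which the jaws open and shut, and the axes are right-handed (so a half turn about x gives the same grasp; the last joint's range is limited). The gripper opens to 85 mm and grips with 20 to 120 N. Pads are 22 mm wide; open, the fingers measure 114 mm over their backs; the gripper's body (76 mm by 85 mm) begins 54 mm behind the grasp point. The pads swing forward as they close: fully open they stand 13 mm farther back than shut.
Start: joints at [1.224, 0.333, 0.04, 1.465, -0.013, 1.343, -0.059], TCP at [0.159, -0.63, 0.202] pointing down, gripper open.
Joint ranges: [-2.58, 2.58], [-0.38, 2.09], [-1.3, 1.39], [0.25, 2.4], [-1.5, 4.64], [0.08, 2.09], [-2.65, 2.65]. Speed limits (rad/s): [2.22, 2.22, 2.79, 2.79, 3.14, 3.14, 3.14].

### API

Orientations are given as a 3x3 rotation matrix whose columns are the frame's x, y, z axes.
In Python, from workcell import manip gives the robot as it stands.
- The arm moves only by the tool drive_tool, never from a script. Its argument "commands" is a list of rows, each a list of 6 numbers: the shift along the tool's x, y, z in mm, then the turn, a rotation vector about the tool's x, y, z in rad. A call has 1 to 12 rows; each row shifts and turns the commanded pose from where the row before left it, along the tool's axes as they then stand; what a row does not reach is not made up. A row lasts 1/8 s, in which the tool goes at most 62.5 mm and 10.7 degrees, less where a joint would pass 70% of its speed; a pose out of reach is approached as far as the arm can. A call with a gripper value outside its range is refused whole. "jaw" is the finger opening in mm, from 0 to 85.4, set as the call begins (left out, the last holds). The fingers move at their own pace and stop on an object; "squeeze" is the grip in N (left out, the last holds). Time passes only in rows, so rows that do not move let the fingers close. It gives the time, the measured TCP pose, the force and the opening at its end, in the units of the state.
- manip.get_state(): the state, without advancing time (a new reading comes with each control period).
- manip.get_image(name): name is "side" or "top" or "wrist"; returns (picture, depth): 420x560x3 uint8, blue, green, red; 420x560 float32, m along the optical axis (not along the pixel's ray), 0 where there is no reading.
- manip.camera_model(name): a dict with "fx", "fy", "cx", "cy" (pixels), "k1" (the pictures are not rectified: a ray, as slopes to the right and down, at radius r is drawn at 1 + k1 r^2 times it, then the intrinsics apply), "R" (3x3) and "t" (3): a world point X has camera coordinates R X + t. Camera axes: x right, y down, z forward; pixel columns grow to the right and rows downward; lengths in m; the calibration is good to about 2 mm. A picture is of the moment at which its call begins: read the wrist's pose just before it. camera_model takes no time and is no camera call; for the wrist camera it gives the pose at the moment of the call.
- manip.sign_off(): hands the job in, once; it reports no verdict.
The state is a dict: "time_s": time; "joint_pos": joint angles; "joint_vel": joint speeds; "effort": joint torques, N m; "tool_pos": TCP position; "orientation": TCP orientation; "contact_force": force on the tool from outside, world axes, zero at the start; "torque": the same for the moment, N m; "width": finger opening in m.
Only numpy, scipy, OpenCV 4.12 (cv2) and the standard library are available. Lean on these libraries where they do the work, as an engineer would, in place of code of your own. Each camera call takes 0.05 s, during which the arm holds its last target.

## Working session

There is one attempt and no reset: what is moved stays moved. The work goes in short steps, Python scripts to look and compute and a tool call to move; the robot and the scene stay as the last step left them, time stands still between calls to the robot, and variables do not carry over. Pictures are saved under pics/ and viewed, and the job is handed in when it is done.

Besides the shell and the picture viewer there is one more tool, called after ">>>" as name([rows], argument=value, ...), one row to a line, values as JSON. drive_tool: Moves the arm, as the interface text tells. Its arguments: {"type":"object","properties":{"commands":{"type":"array","items":{"type":"array","items":{"type":"number"}}},"jaw":{"type":"number"},"squeeze":{"type":"number"}},"required":["commands"]}

```bash
ls; mkdir -p pics; python3 - <<'E'
from workcell import manip
import cv2,numpy as np
print(manip.get_state()); print(manip.grip_depth)
for n in ["side","top","wrist"]:
    p,d=manip.get_image(n); m=manip.camera_model(n)
    cv2.imwrite(f"pics/a_{n}.png",p); np.savez(f"a_{n}.npz",p=p,d=d,**m)
    print(n,m)
E
```

```text
pics
{'time_s': 0.0, 'joint_pos': array([ 1.22380223,  0.33390423,  0.03985795,  1.46627225, -0.0133913 ,
        1.34331133, -0.05849059]), 'joint_vel': array([-2.85938170e-04, -6.77072216e-04,  8.57440865e-04, -4.88272267e-04,
        1.24966674e-03,  3.01293372e-05,  8.28589839e-05]), 'effort': array([-7.45769330e-05, -6.58555841e+01,  1.36524405e+00, -4.05558515e+01,
        1.67823880e-02,  1.26638045e-02,  7.99264876e-05]), 'tool_pos': array([ 0.15927312, -0.6296588 ,  0.20072493]), 'orientation': array([[-5.08814620e-04,  2.45274458e-01, -9.69453548e-01],
       [ 1.54795289e-03, -9.69452319e-01, -2.45274960e-01],
       [-9.99998672e-01, -1.62546791e-03,  1.13598207e-04]]), 'contact_force': array([ 0.02491714, -0.0452511 , -0.29263348]), 'torque': array([-0.03539548, -0.02154099,  0.01051185]), 'width': 0.08560089236974247}
0.0187
side {'fx': 508.1741334077848, 'fy': 508.1741334077848, 'cx': 280.5594092050906, 'cy': 201.15679594057775, 'k1': -0.09773173711492611, 'R': array([[-0.94494076, -0.32720103, -0.00514242],
       [-0.24801177,  0.72632103, -0.6410522 ],
       [ 0.21348799, -0.60448097, -0.76748005]]), 't': array([0.51100789, 0.26003692, 1.51424724])}
top {'fx': 518.8706264835353, 'fy': 518.8706264835353, 'cx': 282.32115246603365, 'cy': 205.0904834968029, 'k1': -0.003913384045540181, 'R': array([[ 0.02137921, -0.99976104, -0.0045591 ],
       [-0.99595804, -0.02089953, -0.08735443],
       [ 0.08723827,  0.00640824, -0.99616686]]), 't': array([-0.02664726,  0.56995574,  1.60627615])}
wrist {'fx': 351.0497840851596, 'fy': 351.0497840851596, 'cx': 285.4447635418698, 'cy': 213.78490120429308, 'k1': -0.09145102252497707, 'R': array([[ 0.24638759, -0.96916911, -0.00209709],
       [-0.93290691, -0.23775407,  0.27047679],
       [-0.26263634, -0.06468574, -0.96272421]]), 't': array([-0.6489282 , -0.03565109,  0.37884214])}
```

View pics/a_side.png

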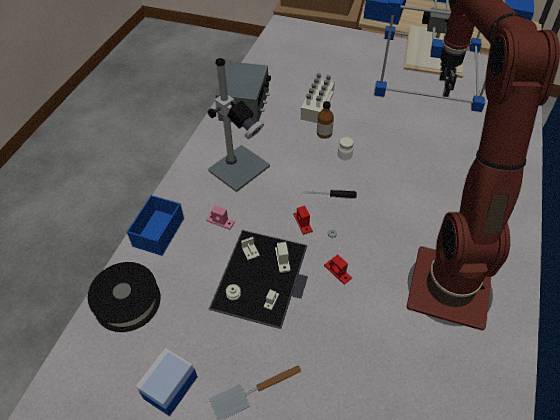

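View pics/a_top.png

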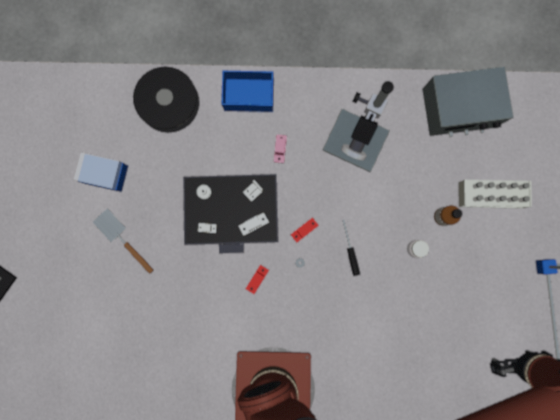

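View pics/a_wrist.png

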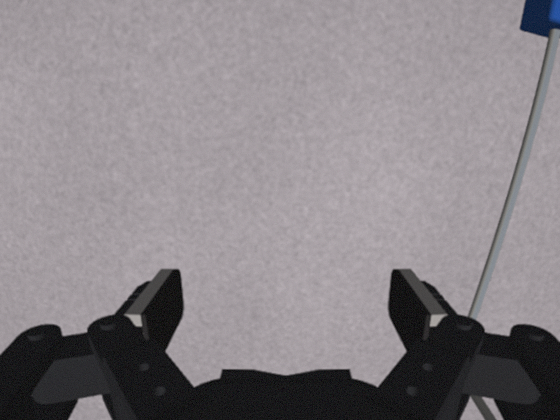

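```bash
cat > h.py <<'E'
import cv2,numpy as np
def load(f):
    z=np.load(f); return {k:z[k] for k in z.files}
def K(m): return np.array([[m['fx'],0,m['cx']],[0,m['fy'],m['cy']],[0,0,1.]]),np.array([m['k1'],0,0,0.])
def rays(m,uv):
    k,d=K(m); return cv2.undistortPoints(np.asarray(uv,float).reshape(-1,1,2),k,d).reshape(-1,2)
def cloud(m):
    h,w=m['d'].shape; u,v=np.meshgrid(np.arange(w),np.arange(h))
    r=rays(m,np.c_[u.ravel(),v.ravel()]); d=m['d'].ravel().astype(float)
    c=np.c_[r*d[:,None],d]; X=(c-m['t'])@m['R']; X[d==0]=np.nan
    return X.reshape(h,w,3)
def proj(m,X):
    k,d=K(m); return cv2.projectPoints(np.asarray(X,float).reshape(-1,1,3),cv2.Rodrigues(m['R'])[0],m['t'],k,d)[0].reshape(-1,2)
def crop(m,x0,y0,x1,y1,s,f): cv2.imwrite(f,cv2.resize(m['p'][y0:y1,x0:x1],None,fx=s,fy=s,interpolation=cv2.INTER_CUBIC))
E
python3 - <<'E'
from h import *
t=load('a_top.npz');s=load('a_side.npz')
a=cv2.resize(t['p'][160:260,170:330],None,fx=4,fy=4,interpolation=cv2.INTER_CUBIC)
cv2.imwrite('pics/b_top.png',a)
crop(s,200,190,360,340,4,'pics/b_side.png')
crop(s,190,40,370,190,4,'pics/b_cam.png')
C=cloud(t);S=cloud(s)
for n,(u,v) in dict(big=(254,224),small=(207,228),pull=(204,191),brk=(254,190),red1=(305,230),red2=(257,279),driver=(352,260),bottle=(452,215),jar=(419,248),cam=(365,128),ring=(355,152),col=(387,88),pink=(280,150),frame=(548,267),frame2=(552,300)).items(): print(n,C[v,u].round(3))
for n,(u,v) in dict(big=(283,247),ring=(257,129),cam=(240,112),colTop=(221,62)).items(): print('s',n,S[v,u].round(3))
E
```

```text
big [0.507 0.07  0.07 ]
small [0.493 0.217 0.043]
pull [0.609 0.232 0.03 ]
brk [0.616 0.075 0.03 ]
red1 [ 0.492 -0.086  0.062]
red2 [0.341 0.057 0.065]
driver [ 0.403 -0.235  0.024]
bottle [ 0.542 -0.512  0.135]
jar [ 0.445 -0.434  0.061]
cam [ 0.755 -0.23   0.303]
ring [ 0.697 -0.209  0.269]
col [ 0.818 -0.26   0.447]
pink [ 0.739 -0.004  0.058]
frame [ 0.395 -0.835  0.043]
frame2 [ 0.294 -0.852  0.029]
s big [0.51  0.065 0.066]
s ring [ 0.688 -0.204  0.26 ]
s cam [ 0.749 -0.219  0.3  ]
s colTop [ 0.815 -0.257  0.446]
```

View pics/b_top.png

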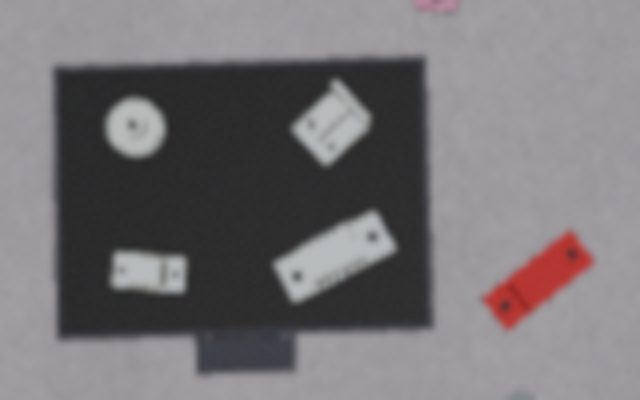

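View pics/b_side.png

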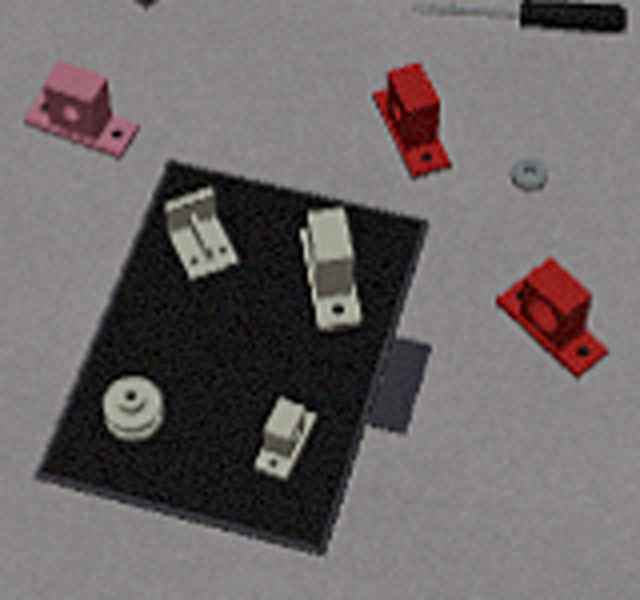

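View pics/b_cam.png

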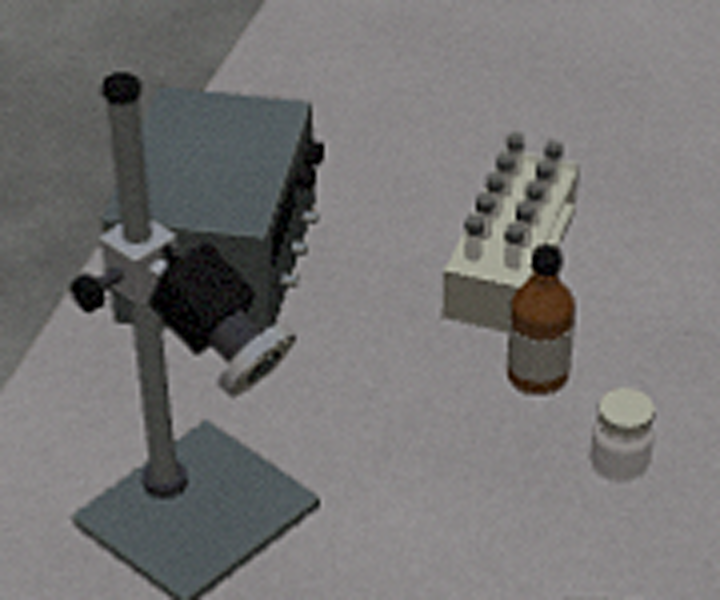

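```bash
python3 - <<'E'
from h import *
t=load('a_top.npz');s=load('a_side.npz')
for n,m in(('t',t),('s',s)):
    X=cloud(m); 
    inb=(X[...,0]>.6)&(X[...,0]<.95)&(X[...,1]>-.4)&(X[...,1]<-.08)
    # noise on bench
    fl=(X[...,0]>.3)&(X[...,0]<.4)&(X[...,1]>0.1)&(X[...,1]<.3)
    print(n,'bench z',np.median(X[fl][:,2]),X[fl][:,2].std())
    pl=(X[...,0]>.55)&(X[...,0]<.57)&(X[...,1]>0.1)&(X[...,1]<.2)
    print('plate',np.median(X[pl][:,2]))
    hi=X[inb&(X[...,2]>.2)]
    print(len(hi),np.nanmin(hi,0),np.nanmax(hi,0))
    p=m['p'].astype(int)
    # white ring pixels
    w=inb&(X[...,2]>.2)&(X[...,2]<.3)&(p.min(-1)>110)
    v,u=np.where(w); print('white',len(v),np.c_[u,v,(X[w]*1000).round()][:60].astype(int).tolist())
    crop(m,*( (320,70,400,180) if n=='t' else (200,50,280,190)),5 if n=='t' else 4,f'pics/c_{n}.png')
E
```

```text
t bench z 8.461290048927002e-05 0.003896348039229776
plate 0.006728254324989557
1505 [ 0.67587062 -0.28995993  0.2251851 ] [ 0.85849016 -0.17280865  0.45096579]
white 346 [[374, 94, 849, -254, 298], [360, 95, 848, -218, 290], [373, 95, 846, -252, 298], [374, 95, 846, -254, 297], [375, 95, 846, -257, 296], [376, 95, 846, -259, 298], [373, 96, 843, -252, 297], [374, 96, 843, -254, 297], [376, 96, 843, -259, 300], [375, 97, 840, -257, 300], [370, 98, 847, -249, 265], [371, 98, 837, -246, 298], [372, 98, 838, -249, 298], [373, 98, 838, -252, 297], [374, 98, 838, -254, 298], [371, 99, 834, -246, 299], [373, 99, 835, -251, 299], [369, 100, 842, -246, 265], [370, 100, 832, -243, 299], [372, 100, 832, -249, 299], [385, 100, 833, -284, 297], [387, 100, 833, -289, 298], [352, 101, 834, -198, 280], [359, 101, 835, -217, 277], [370, 101, 829, -244, 298], [371, 101, 830, -247, 296], [372, 101, 830, -249, 297], [385, 101, 830, -283, 300], [386, 101, 830, -286, 298], [353, 102, 834, -202, 269], [361, 102, 832, -223, 277], [368, 102, 832, -241, 279], [371, 102, 827, -246, 298], [387, 102, 829, -290,
[... 1874 characters left out ...]
 [224, 104, 813, -242, 298], [215, 105, 852, -255, 274], [229, 105, 802, -255, 287], [230, 105, 799, -257, 286], [215, 106, 850, -249, 275], [228, 106, 803, -248, 288], [229, 106, 802, -254, 284], [230, 106, 798, -252, 286], [228, 107, 803, -248, 284], [229, 107, 799, -247, 286], [215, 108, 843, -234, 280], [229, 108, 796, -241, 287], [259, 121, 687, -221, 279], [260, 121, 685, -226, 276], [261, 121, 685, -232, 271], [257, 122, 691, -213, 281], [258, 122, 688, -216, 279], [259, 122, 686, -218, 278], [260, 122, 684, -223, 275], [261, 122, 683, -228, 270], [256, 123, 691, -206, 282], [257, 123, 689, -210, 279], [258, 123, 689, -217, 274], [259, 123, 685, -214, 277], [260, 123, 685, -223, 270]]
```

View pics/c_t.png

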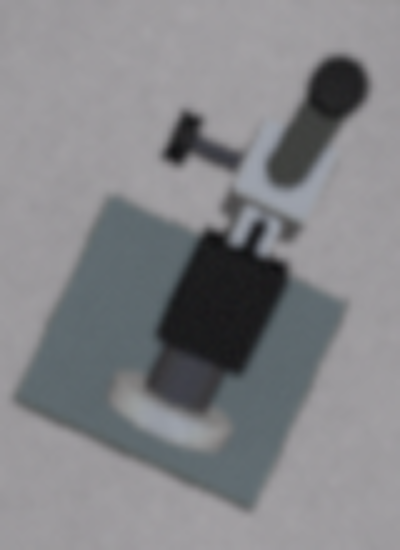

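View pics/c_s.png

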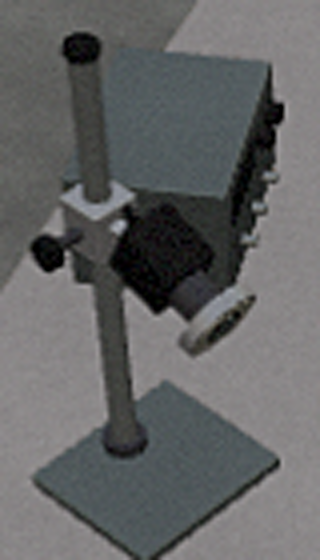

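```bash
python3 - <<'E'
from h import *
t=load('a_top.npz');s=load('a_side.npz')
def onplane(m,uv,z):
    r=rays(m,uv); d=np.c_[r,np.ones(len(r))]@m['R']; c=-m['R'].T@m['t']
    return c+d*((z-c[2])/d[:,2])[:,None]
# base seg
X=cloud(t)
def seg(m,uv,z,scale,off):
    return onplane(m,np.array(uv)/scale+off-0.0,z)
off=np.array([320,70])-0.4
P=seg(t,[(110,197),(347,300),(250,508),(15,402)],.016,5,off)
print(P.round(4)); 
e1=P[1]-P[0];e2=P[3]-P[0];e3=P[2]-P[3];e4=P[2]-P[1]
for e in(e1,e3,e2,e4): print(np.linalg.norm(e),np.degrees(np.arctan2(e[1],e[0])))
print('centre',P.mean(0))
off=np.array([200,50])-0.4
P=seg(s,[(165,382),(280,463),(148,556),(34,478)],.016,4,off); print(P.round(4),P.mean(0))
for i in range(4):
  e=P[(i+1)%4]-P[i]; print(np.linalg.norm(e),np.degrees(np.arctan2(e[1],e[0])))
# large housing: top points
for n,m in(('t',t),('s',s)):
    X=cloud(m); q=(abs(X[...,0]-.505)<.06)&(abs(X[...,1]-.068)<.06)
    tp=X[q&(X[...,2]>.058)]; print(n,'top',len(tp),tp.mean(0),cv2.minAreaRect((tp[:,:2]*1000).astype(np.float32)))
    w=(m['p'].min(-1)>120)&q; f=X[w]; print('white',len(f),cv2.minAreaRect((f[:,:2]*1000).astype(np.float32)))
# wrist cam in tool frame
import json
from workcell import manip
st=manip.get_state(); m=manip.camera_model('wrist'); c=-m['R'].T@m['t']; print('wristcam in tool',st['orientation'].T@(c-st['tool_pos']), 'axis',st['orientation'].T@m['R'].T)
E
```

```text
[[ 0.8849 -0.1982  0.016 ]
 [ 0.8207 -0.3506  0.016 ]
 [ 0.685  -0.2894  0.016 ]
 [ 0.7502 -0.1392  0.016 ]]
0.16529328339270122 -112.84870416654067
0.1637662452117219 -113.45034532920535
0.1470748324522323 156.3243760378501
0.14882410885055256 155.74261189237544
centre [ 0.78522701 -0.24435939  0.016     ]
[[ 0.819  -0.3517  0.016 ]
 [ 0.682  -0.2878  0.016 ]
 [ 0.752  -0.1468  0.016 ]
 [ 0.8839 -0.1998  0.016 ]] [ 0.78419735 -0.2465241   0.016     ]
0.15119763805704298 155.0124089981032
0.1574913158689373 63.61277625611243
0.14217635062523062 -21.902123951429463
0.16518469911179537 -113.12097068802552
t top 133 [0.50889588 0.07542692 0.06815449] ((508.8109130859375, 75.2662582397461), (28.309906005859375, 42.418556213378906), 27.469694137573242)
white 388 ((483.2278137207031, 67.07243347167969), (107.27764892578125, 93.21949005126953), 17.35407257080078)
s top 131 [0.50955644 0.07535801 0.0672181 ] ((510.0376281738281, 73.40287780761719), (28.53044891357422, 48.80479049682617), 27.12582778930664)
white 245 ((492.6382751464844, 64.45830535888672), (103.31622314453125, 104.74300384521484), 4.641663074493408)
wristcam in tool [-0.17208001 -0.00020672 -0.06889078] axis [[ 8.85088504e-04 -2.70407371e-01  9.62745590e-01]
 [ 9.99998935e-01  1.35686208e-03 -5.38233631e-04]
 [-1.16077064e-03  9.62745040e-01  2.70408284e-01]]
```

Candidates for the housing in the top picture are white (254,224), white (207,228), red (305,230) and (257,279), and pink (280,150). The white one at (254,224) is meant: it is white and its top is 62 mm above the plate. The white one at (207,228) is the short one, and red and pink are ruled out. The 4x crops confirm this, with the block at yaw ≈27°. The camera stand is at (365,130), yaw ≈ -23.5°.

Next I raise the arm and move over to where the wrist camera can see both.

>>> drive_tool([
  [-50, 0, 0, 0, 0, 0],
  [-50, 0, 0, 0, 0, 0],
  [0, -41, -37, 0, 0, 0],
  [0, -41, -37, 0, 0, 0],
  [0, -41, -37, 0, 0, 0],
  [0, -41, -37, 0, 0, 0],
  [0, -41, -37, 0, 0, 0],
  [0, -41, -37, 0, 0, 0],
  [0, -41, -37, 0, 0, 0],
  [0, -41, -37, 0, 0, 0],
  [0, -41, -37, 0, 0, 0],
  [0, -41, -37, 0, 0, 0],
])

```text
time_s: 1.65
tool_pos: [0.418, -0.1402, 0.3016]
orientation: [[0.0, 0.245, -0.97], [-0.0, -0.97, -0.245], [-1.0, 0.0, -0.0]]
contact_force: [0.8, -0.1, -0.6]
width: 0.0857
```

>>> drive_tool([
  [0, 0, 0, -0.18, 0, 0],
  [0, 0, 0, -0.18, 0, 0],
  [0, 0, 0, -0.18, 0, 0],
  [0, 0, 0, -0.18, 0, 0],
  [0, 0, 0, -0.18, 0, 0],
  [0, 0, 0, -0.18, 0, 0],
  [0, 0, 0, -0.18, 0, 0],
  [0, 0, 0, -0.18, 0, 0],
  [0, 0, 0, -0.18, 0, 0],
  [0, 0, 0, -0.18, 0, 0],
  [0, 0, 0, -0.18, 0, 0],
  [0, 0, 0, -0.18, 0, 0],
])

```text
time_s: 3.15
tool_pos: [0.4174, -0.1418, 0.3015]
orientation: [[-0.0, 0.665, 0.747], [0.0, 0.747, -0.665], [-1.0, -0.0, -0.0]]
contact_force: [-0.8, -0.6, -0.4]
width: 0.0851
```

>>> drive_tool([
  [0, 0, 0, -0.16, 0, 0],
  [0, 0, 0, -0.16, 0, 0],
  [0, 0, 0, 0, -0.17, 0],
  [0, 0, 0, 0, -0.17, 0],
  [0, 0, 0, 0, -0.17, 0],
  [0, 0, 0, 0, -0.17, 0],
  [0, 0, 0, 0, 0, 0],
])

```text
time_s: 4.03
tool_pos: [0.4723, -0.1549, 0.1917]
orientation: [[0.493, 0.394, 0.776], [-0.115, 0.913, -0.391], [-0.863, 0.104, 0.495]]
contact_force: [0.2, 1.2, 0.3]
width: 0.0856
```

```bash
cat > snap.py <<'E'
import sys,cv2,numpy as np
from workcell import manip
n,tag=sys.argv[1:3]
m=manip.camera_model(n);st=manip.get_state();p,d=manip.get_image(n)
cv2.imwrite(f"pics/{tag}.png",p); np.savez(f"{tag}.npz",p=p,d=d,tp=st['tool_pos'],to=st['orientation'],**m)
print(st['time_s'],st['tool_pos'].round(4),st['joint_pos'].round(3),st['width'])
E
python3 snap.py wrist d_w
```

```text
4.025 [ 0.4723 -0.1549  0.1917] [ 0.177 -0.379  0.039  2.292  0.031  0.698  1.335] 0.08564960056968843
```

View pics/d_w.png

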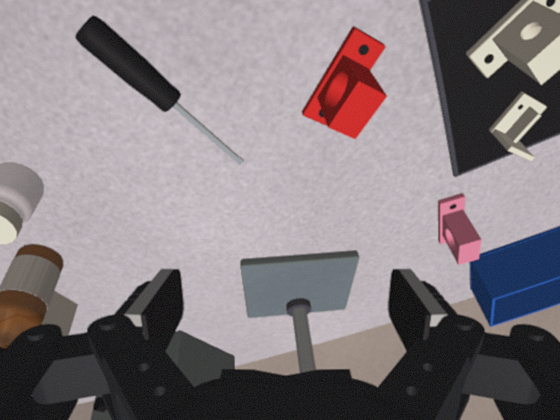

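```bash
cat > plan.py <<'E'
import numpy as np
from scipy.spatial.transform import Rotation as Ro
def rows(p0,R0,p1,R1,N=None):
    D=R0.T@R1; p=R0.T@(np.array(p1)-p0)*1000; w=Ro.from_matrix(D).as_rotvec()
    if N is None: N=int(max(np.ceil(np.linalg.norm(p)/50),np.ceil(np.linalg.norm(w)/.17),1))
    r=Ro.from_rotvec(w/N).as_matrix(); S=sum(np.linalg.matrix_power(r,k) for k in range(N))
    t=np.linalg.solve(S,p); print('N',N,'row',t.round(1).tolist(),(w/N).round(4).tolist(),'| total',p.round(1),w.round(4))
    return N,t,w/N
def down(yaw,tilt=0):  # tool z horizontally along yaw; tilt leans tool x forward (deg)
    y,a=np.radians([yaw,tilt]); f=np.array([np.cos(y),np.sin(y),0]);u=np.array([0,0,1.])
    x=-u*np.cos(a)+f*np.sin(a); z=f*np.cos(a)+u*np.sin(a); return np.c_[x,np.cross(z,x),z]
E
python3 - <<'E'
from plan import *
from workcell import manip
s=manip.get_state(); rows(s['tool_pos'],s['orientation'],[.62,-.14,.42],down(-23.5))
E
```

```text
N 6 row [-28.6, 14.4, 31.4] [-0.0039, 0.0877, -0.0171] | total [-121.3   94.3  217.3] [-0.0235  0.5259 -0.1028]
```

>>> drive_tool([
  [-28.6, 14.4, 31.4, -0.004, 0.088, -0.017],
  [-28.6, 14.4, 31.4, -0.004, 0.088, -0.017],
  [-28.6, 14.4, 31.4, -0.004, 0.088, -0.017],
  [-28.6, 14.4, 31.4, -0.004, 0.088, -0.017],
  [-28.6, 14.4, 31.4, -0.004, 0.088, -0.017],
  [-28.6, 14.4, 31.4, -0.004, 0.088, -0.017],
  [0, 0, 0, 0, 0, 0],
])

```text
time_s: 4.95
tool_pos: [0.6234, -0.141, 0.4234]
orientation: [[0.008, 0.398, 0.917], [0.001, 0.917, -0.398], [-1.0, 0.005, 0.007]]
contact_force: [-1.2, 0.2, -0.1]
width: 0.0855
```

```bash
python3 snap.py wrist e_w
```

```text
4.95 [ 0.6234 -0.141   0.4234] [ 0.128  0.298  0.038  1.066 -0.014  1.769  1.323] 0.08553656178399097
```

View pics/e_w.png

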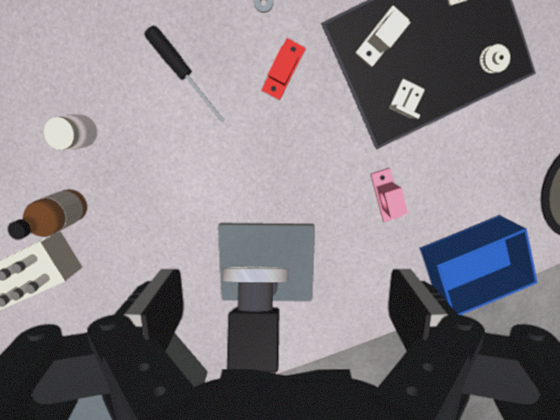

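```bash
python3 - <<'E'
from h import *
m=load('e_w.npz'); crop(m,205,210,325,320,6,'pics/e_c.png')
X=cloud(m)
for v in range(262,300,2): print(v,[tuple((X[v,u]*1000).round().astype(int)) for u in (226,240,255,270,284)], m['p'][v,255])
E
```

```text
262 [(np.int64(755), np.int64(-311), np.int64(15)), (np.int64(765), np.int64(-288), np.int64(15)), (np.int64(775), np.int64(-263), np.int64(15)), (np.int64(786), np.int64(-238), np.int64(15)), (np.int64(796), np.int64(-215), np.int64(16))] [131 124 116]
264 [(np.int64(758), np.int64(-312), np.int64(17)), (np.int64(768), np.int64(-289), np.int64(17)), (np.int64(779), np.int64(-265), np.int64(14)), (np.int64(789), np.int64(-240), np.int64(17)), (np.int64(799), np.int64(-217), np.int64(16))] [126 119 109]
266 [(np.int64(762), np.int64(-315), np.int64(14)), (np.int64(771), np.int64(-291), np.int64(16)), (np.int64(783), np.int64(-267), np.int64(14)), (np.int64(793), np.int64(-241), np.int64(16)), (np.int64(803), np.int64(-218), np.int64(17))] [137 133 126]
268 [(np.int64(678), np.int64(-230), np.int64(261)), (np.int64(679), np.int64(-213), np.int64(273)), (np.int64(685), np.int64(-199), np.int64(273)), (np.int64(692), np.int64(-186), np.int64(271)), (np.int64(704), np.int64(-176), np.int64(257))] [147 148 150]
270 [(np.int64(679), np.int64(-230), np.int64(264)), (np.int64(681), np.int64(-
[... 3063 characters left out ...]
(709), np.int64(-229), np.int64(265)), (np.int64(713), np.int64(-212), np.int64(271)), (np.int64(723), np.int64(-200), np.int64(263)), (np.int64(856), np.int64(-241), np.int64(14))] [87 79 78]
296 [(np.int64(816), np.int64(-342), np.int64(15)), (np.int64(710), np.int64(-229), np.int64(268)), (np.int64(714), np.int64(-213), np.int64(272)), (np.int64(725), np.int64(-201), np.int64(264)), (np.int64(858), np.int64(-242), np.int64(17))] [89 80 83]
298 [(np.int64(819), np.int64(-343), np.int64(17)), (np.int64(712), np.int64(-230), np.int64(269)), (np.int64(716), np.int64(-214), np.int64(273)), (np.int64(726), np.int64(-202), np.int64(265)), (np.int64(863), np.int64(-245), np.int64(14))] [89 77 79]
```

View pics/e_c.png

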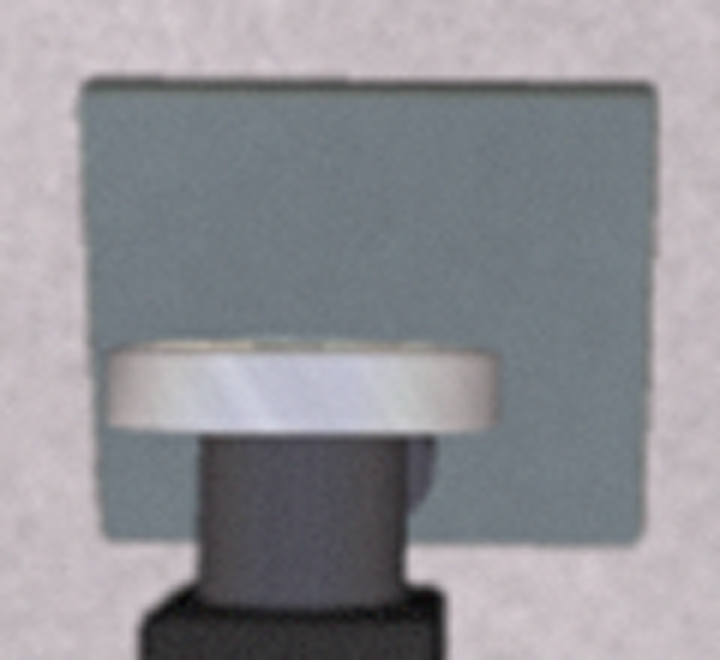

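```bash
cat > fit.py <<'E'
from h import *
from scipy.optimize import least_squares
m=load('e_w.npz');X=cloud(m)
g=X[270:280,224:287].reshape(-1,3); tb=X[286:306,240:271].reshape(-1,3)
g=g[(g[:,2]>.24)]; tb=tb[(tb[:,2]>.24)]
def axis(yaw,pit): 
    return np.array([np.cos(yaw)*np.cos(pit),np.sin(yaw)*np.cos(pit),np.sin(pit)])
def dist(P,c,a): 
    d=P-c; return np.linalg.norm(d-np.outer(d@a,a),axis=1)
def model(p): 
    a=axis(p[0],p[1]); yh=np.array([-np.sin(p[0]),np.cos(p[0]),0]); zh=np.cross(a,yh)
    return a,yh,zh,np.array([.69,-.2,.245])+p[2]*yh+p[3]*zh
def f(p,fixp=None):
    a,_,_,c=model(p); return np.r_[dist(g,c,a)-.036,dist(tb,c,a)-p[4],(p[1]-np.radians(25))*30*.01]
r=least_squares(f,[np.radians(-23.5),np.radians(25),0,0,.019],loss='soft_l1',f_scale=.002)
p=r.x; a,yh,zh,c=model(p)
if __name__=='__main__':
    print(np.degrees(p[:2]),p[2:],len(g),len(tb),np.std(f(p)))
    al=(g-c)@a; print('rim axial',np.percentile(al,[0,2,50,98,100]))
    # front edge from pixels: rows 268.. transitions
    s=load('a_side.npz');S=cloud(s)
    q=S.reshape(-1,3)-c; rad=np.linalg.norm(q-np.outer(q@a,a),axis=1); ax=q@a
    k=(rad<.04)&(abs(ax)<.03); col=s['p'].reshape(-1,3)
    yx=np.c_[np.where(k)[0]%560,np.where(k)[0]//560]
    for (u,v),R,A,cc,yy,zz in zip(yx,rad[k],ax[k],col[k],(q@yh)[k],(q@zh)[k]): print(u,v,'r%.0f ax%.1f y%.0f z%.0f'%(R*1e3,A*1e3,yy*1e3,zz*1e3),cc.mean().round())
E
python3 fit.py; python3 -c "
from h import *
crop(load('a_side.npz'),240,110,275,150,15,'pics/f_s.png')"
```

```text
[-24.16909692  25.0792291 ] [-0.0035232  -0.00589084  0.01910396] 628 619 0.0006462692687823885
rim axial [0.00932754 0.00941818 0.01427467 0.01881741 0.019447  ]
259 121 r39 ax19.7 y-17 z35 140.0
260 121 r38 ax18.8 y-22 z31 131.0
261 121 r38 ax18.4 y-28 z26 126.0
254 122 r24 ax29.6 y-9 z22 46.0
257 122 r37 ax20.5 y-8 z36 154.0
258 122 r36 ax19.1 y-12 z34 150.0
259 122 r37 ax17.2 y-14 z34 137.0
260 122 r37 ax16.3 y-19 z31 136.0
261 122 r36 ax15.6 y-25 z27 128.0
253 123 r21 ax29.3 y-5 z20 53.0
254 123 r19 ax28.5 y-10 z16 69.0
255 123 r38 ax20.8 y1 z38 102.0
256 123 r38 ax19.1 y-2 z38 149.0
257 123 r36 ax17.9 y-6 z35 144.0
258 123 r32 ax17.5 y-12 z30 145.0
259 123 r37 ax14.5 y-12 z35 141.0
260 123 r33 ax14.7 y-19 z27 143.0
261 123 r38 ax11.3 y-18 z33 130.0
262 123 r38 ax10.3 y-23 z30 120.0
252 124 r22 ax28.0 y2 z22 58.0
253 124 r20 ax26.7 y-2 z20 85.0
254 124 r28 ax22.7 y-0 z28 150.0
255 124 r37 ax18.6 y3 z37 142.0
256 124 r35 ax17.3 y-1 z35 140.0
257 124 r39 ax14.3 y-1 z39 139.0
258 124 r35 ax13.8 y-7 z34 140.0
259 124 r37 ax11.6 y-9 z36 142.0
260 124 r38 ax9.6 y-11 z36 144.0
261 124 
[... 4400 characters left out ...]
0
254 135 r32 ax8.3 y-8 z-31 95.0
245 136 r33 ax16.8 y32 z-8 71.0
246 136 r32 ax14.0 y32 z-4 69.0
247 136 r39 ax8.6 y37 z10 86.0
248 136 r32 ax8.2 y31 z4 72.0
249 136 r29 ax6.2 y29 z5 57.0
250 136 r23 ax5.8 y23 z-1 56.0
251 136 r19 ax7.4 y12 z-15 68.0
252 136 r25 ax8.0 y3 z-25 70.0
253 136 r37 ax8.8 y-6 z-36 111.0
245 137 r34 ax16.9 y28 z-19 115.0
246 137 r35 ax11.1 y35 z-3 75.0
247 137 r34 ax8.6 y34 z-0 57.0
248 137 r30 ax7.1 y30 z-2 51.0
249 137 r25 ax6.6 y24 z-7 57.0
250 137 r25 ax8.0 y14 z-21 65.0
251 137 r25 ax6.7 y10 z-23 85.0
246 138 r34 ax11.6 y30 z-16 120.0
247 138 r33 ax7.7 y32 z-7 75.0
248 138 r29 ax8.3 y24 z-17 64.0
249 138 r28 ax7.5 y18 z-22 77.0
250 138 r33 ax7.8 y10 z-31 111.0
```

View pics/f_s.png

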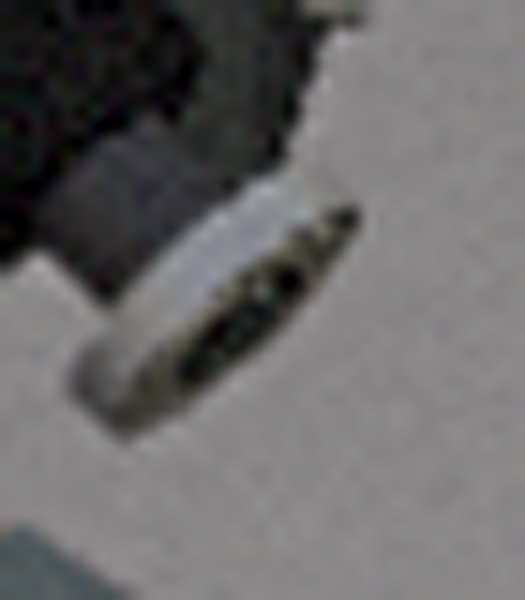

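```bash
python3 - <<'E'
from fit import *
k=(X[...,2]>.009)&(X[...,2]<.03); k[:215]=0;k[305:]=0;k[:,:210]=0;k[:,325:]=0
k=cv2.morphologyEx(k.astype(np.uint8),cv2.MORPH_OPEN,np.ones((3,3)))
def onplane(uv,z):
    r=rays(m,uv); d=np.c_[r,np.ones(len(r))]@m['R']; c=-m['R'].T@m['t']; return c+d*((z-c[2])/d[:,2])[:,None]
E=[]
gray=cv2.GaussianBlur(m['p'],(0,0),1).astype(float).mean(-1)
for u in range(228,306):
    col=gray[214:236,u]; i=np.argmin(np.diff(col)); E.append((u,214+i+.5))
P=onplane(E,.016); l=cv2.fitLine(P[:,:2].astype(np.float32)*1000,cv2.DIST_HUBER,0,.01,.01).ravel(); print('front edge yaw',np.degrees(np.arctan2(l[1],l[0])), 'pt',l[2:])
for a0,b0,sg in((212,232,-1),(302,326,1)):
    E=[]
    for v in range(230,262):
        row=gray[v,a0:b0]; d=np.diff(row); i=np.argmin(d) if sg<0 else np.argmax(d); E.append((a0+i+.5,v))
    P=onplane(E,.016); l=cv2.fitLine(P[:,:2].astype(np.float32)*1000,cv2.DIST_HUBER,0,.01,.01).ravel(); print('side yaw',np.degrees(np.arctan2(l[1],l[0])),l[2:])
L=c+.007*a; F=L-.12*a; print('lens',L,'focus',F)
# housing
H=X[0:90,340:430]; q=(abs(H[...,0]-.508)<.05)&(abs(H[...,1]-.075)<.05)&(H[...,2]>.060); tp=H[q]; print('house top',len(tp),np.median(tp,0),cv2.minAreaRect((tp[:,:2]*1000).astype(np.float32)))
crop(m,340,0,430,80,8,'pics/e_h.png')
E
```

```text
front edge yaw 66.54376 pt [ 714.3528  -216.16824]
side yaw -24.254152 [ 728.01996 -313.23917]
side yaw -24.345608 [ 795.57635 -157.37941]
lens [ 0.69661986 -0.20683251  0.24263163] focus [ 0.59746052 -0.16233281  0.1917671 ]
house top 692 [0.51099157 0.07271982 0.06786135] ((510.609130859375, 73.84416198730469), (29.146080017089844, 45.98007583618164), 28.62261199951172)
```

View pics/e_h.png

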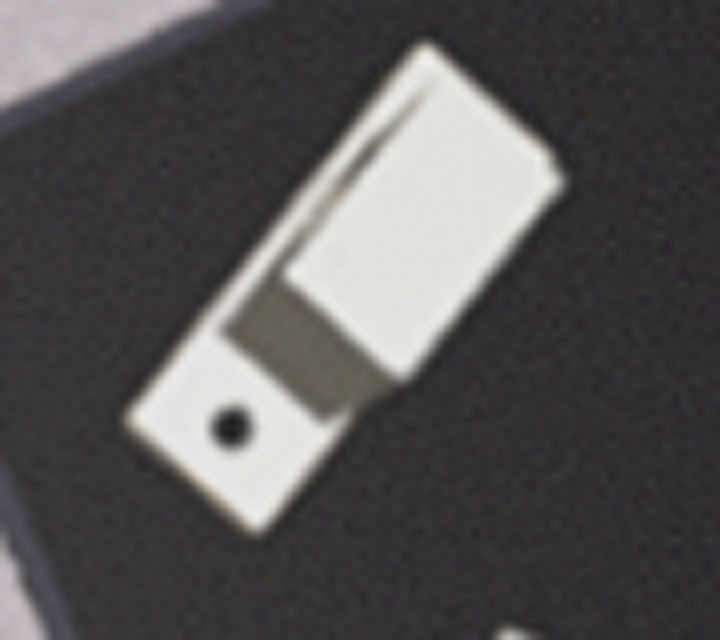

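```bash
python3 - <<'E'
from plan import *
from workcell import manip
s=manip.get_state(); rows(s['tool_pos'],s['orientation'],[.51,.074,.20],down(27.5),8)
E
```

```text
N 8 row [27.9, 27.5, -15.1] [-0.1113, 0.0012, -0.0001] | total [ 222.3  152.2 -189.9] [-8.901e-01  9.500e-03 -4.000e-04]
```

>>> drive_tool([
  [28, 27.5, -15, -0.111, 0.001, 0],
  [28, 27.5, -15, -0.111, 0.001, 0],
  [28, 27.5, -15, -0.111, 0.001, 0],
  [28, 27.5, -15, -0.111, 0.001, 0],
  [28, 27.5, -15, -0.111, 0.001, 0],
  [28, 27.5, -15, -0.111, 0.001, 0],
  [28, 27.5, -15, -0.111, 0.001, 0],
  [28, 27.5, -15, -0.111, 0.001, 0],
  [0, 0, 0, 0, 0, 0],
  [0, 0, 0, 0, 0, 0],
])

```text
time_s: 6.25
tool_pos: [0.5099, 0.0735, 0.1992]
orientation: [[0.004, -0.457, 0.889], [-0.001, 0.889, 0.457], [-1.0, -0.003, 0.003]]
contact_force: [-0.4, -0.4, -0.2]
width: 0.0853
```

```bash
python3 snap.py wrist g_w; python3 - <<'E'
from h import *
m=load('g_w.npz');X=cloud(m)
q=(abs(X[...,0]-.51)<.05)&(abs(X[...,1]-.074)<.05)&(X[...,2]>.058)&(X[...,2]<.08); k=cv2.morphologyEx(q.astype(np.uint8),cv2.MORPH_OPEN,np.ones((3,3)))>0
tp=X[k]; print(len(tp),np.median(tp,0),cv2.minAreaRect((tp[:,:2]*1000).astype(np.float32)))
v,u=np.where(k); print(u.min(),u.max(),v.min(),v.max())
w=(abs(X[...,0]-.51)<.07)&(abs(X[...,1]-.074)<.07)&(m['p'].min(-1)>140)&(X[...,2]>.010)&(X[...,2]<.022); fl=X[w]; print('flange',len(fl),np.median(fl[:,2]),cv2.minAreaRect((fl[:,:2]*1000).astype(np.float32)))
E
```

```text
6.25 [0.5099 0.0735 0.1992] [-0.037  0.069 -0.203  1.786  0.016  1.284  1.802] 0.08534623517452244
1617 [0.50968172 0.07323995 0.06770948] ((510.4954833984375, 73.65656280517578), (28.624692916870117, 44.042972564697266), 28.951526641845703)
260 310 178 210
flange 1329 0.014733475269976749 ((510.546875, 73.18061828613281), (34.1230583190918, 89.264404296875), 29.001741409301758)
```

View pics/g_w.png

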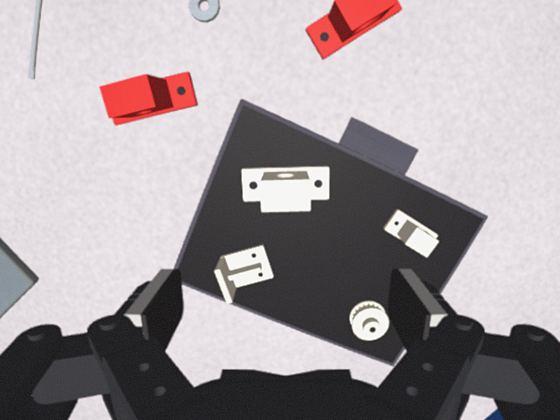

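```bash
python3 - <<'E'
from plan import *
from workcell import manip
s=manip.get_state(); rows(s['tool_pos'],s['orientation'],[.5105,.0735,.026],down(29),6)
E
```

```text
N 6 row [28.8, 0.0, -0.0] [-0.0053, 0.0005, 0.0004] | total [173.    0.4  -0.3] [-0.0319  0.0033  0.0025]
```

>>> drive_tool([
  [0, 0, 0, -0.032, 0.003, 0.002],
  [34, 0, 0, 0, 0, 0],
  [34, 0, 0, 0, 0, 0],
  [34, 0, 0, 0, 0, 0],
  [34, 0, 0, 0, 0, 0],
  [20, 0, 0, 0, 0, 0],
  [12, 0, 0, 0, 0, 0],
  [5, 0, 0, 0, 0, 0],
  [0, 0, 0, 0, 0, 0],
  [0, 0, 0, 0, 0, 0],
])

```text
time_s: 7.55
tool_pos: [0.5092, 0.0742, 0.0242]
orientation: [[-0.002, -0.487, 0.873], [-0.0, 0.873, 0.487], [-1.0, 0.001, -0.002]]
contact_force: [0.1, -0.1, 0.3]
width: 0.0857
```

```bash
python3 snap.py wrist h_w
```

```text
7.55 [0.5092 0.0742 0.0242] [-0.048  0.245 -0.204  1.975  0.061  0.929  1.796] 0.08572216468890889
```

View pics/h_w.png

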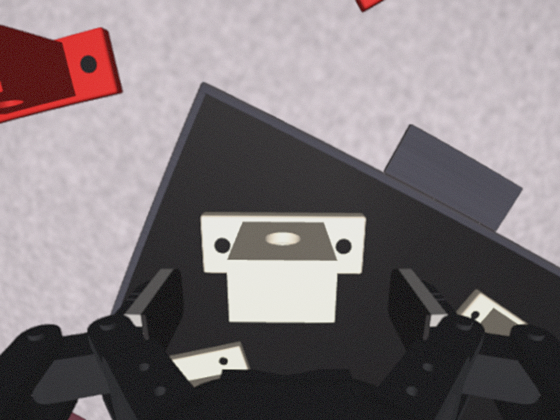

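>>> drive_tool([
  [-5, 0, 1, 0, 0, 0],
  [0, 0, 0, 0, 0, 0],
  [0, 0, 0, 0, 0, 0],
])

```text
time_s: 7.98
tool_pos: [0.5096, 0.0746, 0.0285]
orientation: [[-0.003, -0.487, 0.873], [-0.001, 0.873, 0.487], [-1.0, 0.001, -0.003]]
contact_force: [-0.4, -0.4, 0.9]
width: 0.0855
```

>>> drive_tool([
  [0, 0, 0, 0, 0, 0],
  [0, 0, 0, 0, 0, 0],
  [0, 0, 0, 0, 0, 0],
  [0, 0, 0, 0, 0, 0],
  [0, 0, 0, 0, 0, 0],
  [0, 0, 0, 0, 0, 0],
  [0, 0, 0, 0, 0, 0],
  [0, 0, 0, 0, 0, 0],
], jaw=30, squeeze=60)

```text
time_s: 8.98
tool_pos: [0.5099, 0.0748, 0.0287]
orientation: [[-0.002, -0.487, 0.873], [-0.0, 0.873, 0.487], [-1.0, 0.001, -0.002]]
contact_force: [0.5, -0.6, 5.4]
width: 0.0424
```

```bash
python3 snap.py wrist i_w
```

```text
8.975 [0.5099 0.0748 0.0287] [-0.049  0.24  -0.204  1.97   0.06   0.94   1.797] 0.04241438164293555
```

View pics/i_w.png

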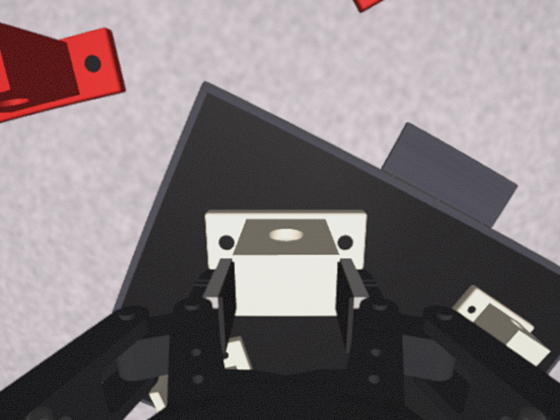

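>>> drive_tool([
  [-10, 0, 0, 0, 0, 0],
  [-20, 0, 0, 0, 0, 0],
  [-35, 0, 0, 0, 0, 0],
  [-35, 0, 0, 0, 0, 0],
  [-35, 0, 0, 0, 0, 0],
  [-35, 0, 0, 0, 0, 0],
  [-20, 0, 0, 0, 0, 0],
  [0, 0, 0, 0, 0, 0],
  [0, 0, 0, 0, 0, 0],
])

```text
time_s: 10.15
tool_pos: [0.5094, 0.0745, 0.2173]
orientation: [[-0.005, -0.487, 0.873], [-0.001, 0.873, 0.487], [-1.0, 0.002, -0.004]]
contact_force: [-0.7, -0.5, -0.6]
width: 0.042
```

```bash
python3 snap.py wrist j_w; python3 - <<'E'
from h import *
m=load('j_w.npz');X=cloud(m)
T=(X-m['tp'])@m['to'] # tool frame
crop(m,180,180,400,340,3.5,'pics/j_c.png')
for v in range(206,325,4): print(v,[tuple((T[v,u]*1000).round().astype(int).tolist()) for u in (215,262,286,310,355)])
E
```

```text
10.15 [0.5094 0.0745 0.2173] [-0.037  0.065 -0.204  1.753  0.013  1.329  1.836] 0.041967521199045274
206 [(209, -79, 30), (210, -26, 31), (211, 1, 31), (211, 28, 31), (211, 79, 31)]
210 [(20, -40, -16), (20, -13, -16), (20, 1, -16), (20, 14, -16), (20, 40, -16)]
214 [(14, -39, -16), (15, -13, -16), (15, 1, -16), (14, 14, -16), (14, 39, -16)]
218 [(15, -39, -13), (14, -13, -13), (14, 1, -13), (13, 14, -14), (12, 39, -14)]
222 [(14, -39, -11), (6, -12, -13), (7, 1, -13), (7, 13, -13), (15, 39, -11)]
226 [(14, -39, -9), (0, -12, -13), (0, 1, -13), (-2, 13, -14), (15, 39, -8)]
230 [(13, -39, -7), (-7, -11, -13), (-5, 1, -13), (-9223372036854775808, -9223372036854775808, -9223372036854775808), (14, 39, -6)]
234 [(14, -39, -4), (-13, -11, -14), (-4, 1, -10), (-13, 12, -13), (14, 39, -4)]
238 [(14, -39, -1), (-19, -11, -13), (-5, 1, -8), (-19, 12, -14), (13, 39, -2)]
242 [(14, -40, 1), (-23, -10, -13), (-24, 1, -13), (-23, 11, -13), (14, 40, 1)]
246 [(14, -40, 3), (-29, -10, -13), (-30, 1, -14), (-29, 11, -13), (15, 40, 3)]
250 [(15, -40, 6), (-34, -10, -13), (-34, 1, -13), (-34, 11, -14), 
[... 833 characters left out ...]
, -23, -10), (-39, -10, 4), (-39, 1, 5), (-39, 11, 4), (-67, 24, -11)]
298 [(-69, -23, -10), (-38, -10, 7), (-40, 1, 6), (-40, 11, 6), (-69, 23, -10)]
302 [(-69, -23, -9), (-39, -10, 8), (-39, 1, 8), (-39, 11, 8), (-69, 23, -9)]
306 [(-68, -23, -7), (-40, -10, 10), (-38, 1, 11), (-39, 11, 10), (-68, 24, -7)]
310 [(-71, -23, -7), (-38, -10, 13), (-38, 1, 13), (-39, 11, 12), (-71, 23, -7)]
314 [(-73, -23, -7), (-38, -10, 15), (-39, 1, 14), (-39, 11, 14), (-73, 23, -7)]
318 [(-74, -22, -6), (217, -29, 179), (211, 1, 175), (210, 31, 174), (-72, 23, -5)]
322 [(-85, -20, -11), (216, -29, 184), (216, 1, 184), (210, 31, 181), (-74, 23, -4)]<stdin>:5: RuntimeWarning: invalid value encountered in cast
```

View pics/j_c.png

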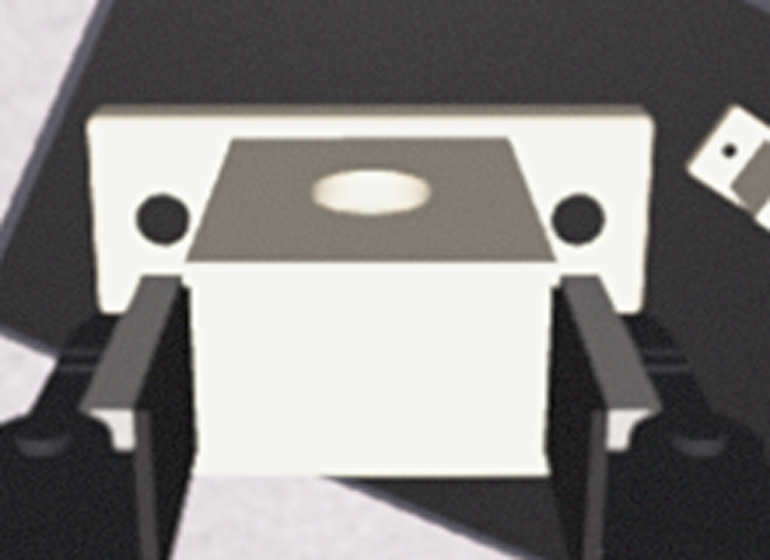

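```bash
cat > tgt.py <<'E'
from plan import *
from fit import c,a
R=down(-24.2,25); F=c+.007*a-.12*a; B=np.array([-.013,.0005,.0007])
if __name__=='__main__':
    from workcell import manip
    s=manip.get_state(); print(s['joint_pos'].round(3))
    for off in(-.04,0): 
        p=F-R@B+off*R[:,2]; print(p.round(4)); rows(s['tool_pos'],s['orientation'],p,R,10 if off else None)
E
python3 tgt.py; python3 - <<'E'
from h import *
m=load('j_w.npz');X=cloud(m);T=((X-m['tp'])@m['to'])
def pl(P):
    P=P[np.isfinite(P).all(1)]; c=np.median(P,0); n=np.linalg.svd(P-P.mean(0),full_matrices=False)[2][2]; print(P.mean(0)*1e3,n*np.sign(n[np.argmax(abs(n))]))
pl(T[258:312,245:325].reshape(-1,3)); pl(T[222:250,255:262].reshape(-1,3)); 
k=(T[...,0]>-.041)&(T[...,0]<-.037)&(abs(T[...,1])<.03)&(abs(T[...,2])<.02); print(cv2.minAreaRect((T[k][:,1:]*1000).astype(np.float32)))
k=(abs(T[...,0]-.014)<.003)&(abs(T[...,1])<.055)&(T[...,2]<.01)&(T[...,2]>-.025); P=T[k]; print(np.percentile(P[:,1],[1,99]),np.percentile(P[:,2],[1,99]))
E
```

```text
[-0.037  0.066 -0.204  1.753  0.013  1.329  1.836]
[ 0.5686 -0.1499  0.1628]
N 10 row [6.9, -23.3, 2.8] [0.0916, -0.0409, -0.0202] | total [  54.1 -225.   -57.2] [ 0.9159 -0.4095 -0.2023]
[ 0.6017 -0.1648  0.1797]
N 7 row [8.3, -36.3, 8.4] [0.1308, -0.0585, -0.0289] | total [  37.1 -254.1  -35.6] [ 0.9159 -0.4095 -0.2023]
[-39.06715831  -0.10784934   0.1288441 ] [ 0.99998701 -0.0013306   0.0049212 ]
[-14.49085802 -12.74003512 -13.36533364] [-0.00293497  0.00120407  0.99999497]
((-0.0230712890625, 0.352783203125), (28.976810455322266, 59.846439361572266), 89.91264343261719)
[-0.04417247  0.04466118] [-0.01646121  0.00950208]
```

>>> drive_tool([
  [6.9, -23.3, 2.8, 0.0916, -0.0409, -0.0202],
  [6.9, -23.3, 2.8, 0.0916, -0.0409, -0.0202],
  [6.9, -23.3, 2.8, 0.0916, -0.0409, -0.0202],
  [6.9, -23.3, 2.8, 0.0916, -0.0409, -0.0202],
  [6.9, -23.3, 2.8, 0.0916, -0.0409, -0.0202],
  [6.9, -23.3, 2.8, 0.0916, -0.0409, -0.0202],
  [6.9, -23.3, 2.8, 0.0916, -0.0409, -0.0202],
  [6.9, -23.3, 2.8, 0.0916, -0.0409, -0.0202],
  [6.9, -23.3, 2.8, 0.0916, -0.0409, -0.0202],
  [6.9, -23.3, 2.8, 0.0916, -0.0409, -0.0202],
  [0, 0, 0, 0, 0, 0],
  [0, 0, 0, 0, 0, 0],
])

```text
time_s: 11.7
tool_pos: [0.5694, -0.1487, 0.1641]
orientation: [[0.386, 0.408, 0.827], [-0.172, 0.913, -0.37], [-0.906, 0.001, 0.423]]
contact_force: [0.1, 0.4, -0.6]
width: 0.0425
```

```bash
python3 tgt.py; python3 snap.py side k_s; python3 -c "
from h import *
crop(load('k_s.npz'),190,50,390,200,4,'pics/k_c.png')"
```

```text
[ 0.142 -0.064 -0.053  2.073  0.202  0.728  1.117]
[ 0.5686 -0.1499  0.1628]
N 10 row [0.1, -0.1, -0.1] [0.0002, -0.0, -0.0002] | total [ 1.1 -1.5 -0.8] [ 0.0017 -0.0001 -0.0018]
[ 0.6017 -0.1648  0.1797]
N 1 row [1.1, -1.5, 39.2] [0.0017, -0.0001, -0.0018] | total [ 1.1 -1.5 39.2] [ 0.0017 -0.0001 -0.0018]
11.7 [ 0.5694 -0.1487  0.1641] [ 0.142 -0.064 -0.053  2.073  0.202  0.728  1.117] 0.04249959993960241
```

View pics/k_c.png

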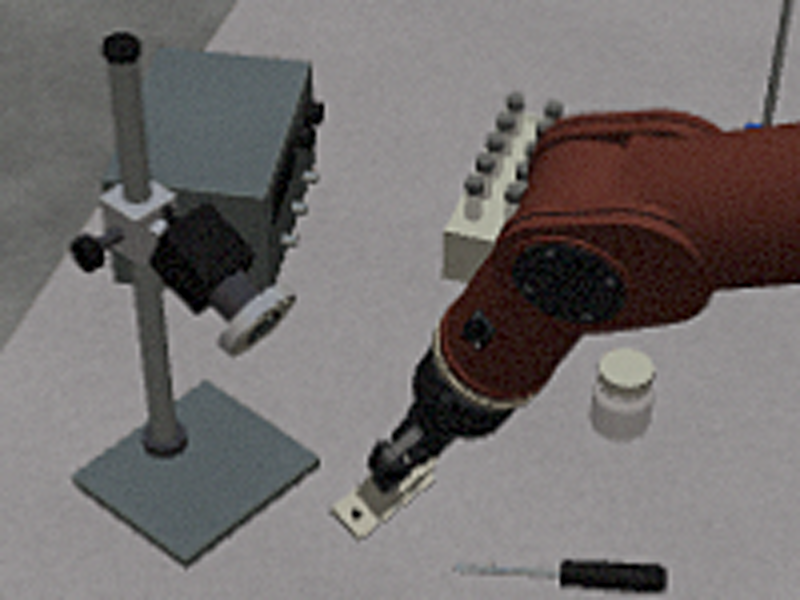

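Held and tilted correctly, with plenty of clearance: the housing is at about (385,495) in the crop and the ring at (257,322). Now the last 39 mm along the lens axis.

>>> drive_tool([
  [0, 0, 12, 0, 0, 0],
  [0.5, -0.7, 12, 0, 0, 0],
  [0.6, -0.8, 10, 0.002, 0, -0.002],
  [0, 0, 5, 0, 0, 0],
  [0, 0, 0, 0, 0, 0],
  [0, 0, 0, 0, 0, 0],
  [0, 0, 0, 0, 0, 0],
])

```text
time_s: 12.62
tool_pos: [0.6012, -0.1655, 0.1798]
orientation: [[0.386, 0.412, 0.825], [-0.174, 0.911, -0.373], [-0.906, 0.0, 0.424]]
contact_force: [0.8, -0.7, -0.6]
width: 0.0418
```

```bash
python3 tgt.py|tail -2; for n in wrist side top; do python3 snap.py $n l_$n; done; python3 - <<'E'
from h import *
from tgt import F,R,c,a
m=load('l_wrist.npz');X=cloud(m);T=((X-m['tp'])@m['to'])
print('top/back in tool',np.nanmedian(T[262:310,250:320].reshape(-1,3),0)*1e3,np.nanmedian(T[222:228,255:262].reshape(-1,3),0)*1e3)
G=((X-F)@np.c_[R[:,2],R[:,1],-R[:,0]]) # housing frame relative focus
print('top z(26)',np.nanmedian(G[262:310,250:320,2])*1e3)
k=(abs(G[...,2]-.026)<.003)&(abs(G[...,1])<.022)&(abs(G[...,0])<.03);print('x range',np.percentile(G[k][:,0],[.5,99.5]))
for n in('side','top'):
    q=load(f'l_{n}.npz');Y=cloud(q);g=(Y-F)@np.c_[R[:,2],R[:,1],-R[:,0]]
    k=(np.abs(g)<.06).all(-1)&(q['p'].min(-1)>70)
    P=g[k]; print(n,len(P))
    fl=P[(abs(P[:,2]+.027)<.006)&(abs(P[:,1])>.026)]; print(' flange top z(-27)',len(fl),np.median(fl[:,2])*1e3,'y',np.percentile(fl[:,1],[1,99]),'x',np.percentile(fl[:,0],[1,99]))
    for lab,pt in(('focus',F),('lens',F+.12*R[:,2])): print(lab,proj(q,pt).round(1))
crop(load('l_side.npz'),190,80,350,190,5,'pics/l_c.png');crop(load('l_top.npz'),270,80,410,210,4,'pics/l_t.png')
E
```

```text
[ 0.6017 -0.1648  0.1797]
N 1 row [0.2, 0.8, 0.1] [-0.0024, 0.001, 0.0008] | total [0.2 0.8 0.1] [-0.0024  0.001   0.0008]
12.625 [ 0.6012 -0.1655  0.1798] [ 0.15  -0.007 -0.034  1.984  0.188  0.755  1.151] 0.041794504176369325
12.675 [ 0.6012 -0.1654  0.1799] [ 0.15  -0.007 -0.034  1.984  0.188  0.755  1.151] 0.04163412214689813
12.725 [ 0.6012 -0.1655  0.1799] [ 0.15  -0.007 -0.034  1.984  0.188  0.755  1.151] 0.042032208813803165
top/back in tool [-39.00569038  -0.06058583  -0.04937105] [  1.60861396 -13.68509831 -13.98995096]
top z(26) 26.22629573756497
x range [-0.01526471  0.01301871]
side 196
 flange top z(-27) 60 -27.773762297370975 y [-0.04677011  0.04429664] x [-0.01739732  0.0156033 ]
focus [[280.1 160. ]]
lens [[255. 132.]]
top 375
 flange top z(-27) 133 -26.423116121715886 y [-0.04395435  0.04461739] x [-0.01955045  0.01504039]
focus [[334.5 191.5]]
lens [[353.  153.8]]
```

View pics/l_c.png

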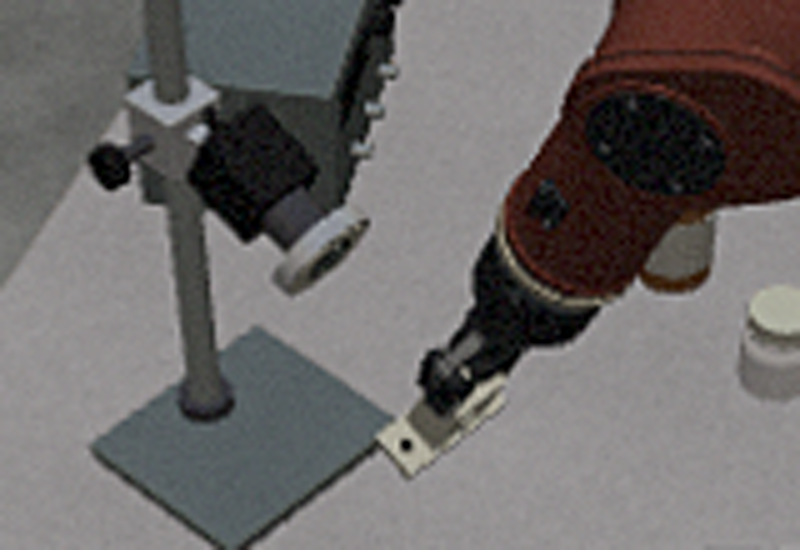

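View pics/l_t.png

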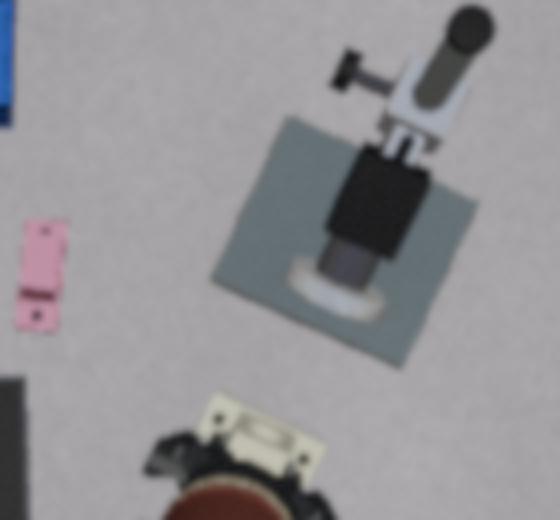

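View pics/l_wrist.png

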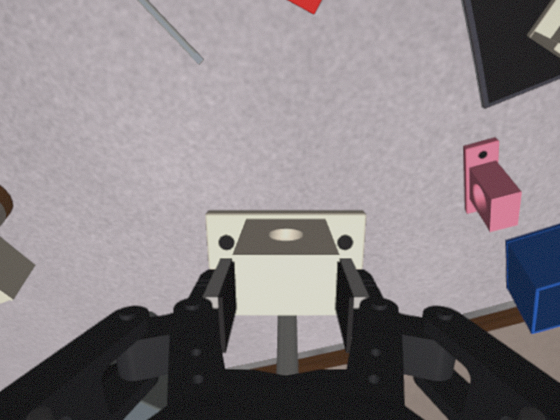

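>>> drive_tool([
  [0, 0.7, 1, 0, 0, 0],
  [0, 0, 0, 0, 0, 0],
  [0, 0, 0, 0, 0, 0],
  [0, 0, 0, 0, 0, 0],
])

```text
time_s: 13.28
tool_pos: [0.6025, -0.1653, 0.1803]
orientation: [[0.386, 0.412, 0.825], [-0.174, 0.911, -0.374], [-0.906, 0.0, 0.424]]
contact_force: [-0.4, -1.3, -1.1]
width: 0.0419
```

```bash
python3 tgt.py|tail -1; python3 snap.py top n_t; python3 - <<'E'
from h import *
a=load('a_top.npz');b=load('n_t.npz')
d=cv2.GaussianBlur(cv2.absdiff(a['p'],b['p']).max(-1),(0,0),1)>35
n,_,st,ce=cv2.connectedComponentsWithStats(d.astype(np.uint8))
print([(s.tolist()) for s in st[1:] if s[4]>8])
from workcell import manip
s=manip.get_state(); print(abs(s['joint_vel']).max(),s['contact_force'],s['width'])
E
```

```text
N 1 row [0.2, 0.2, -1.1] [-0.0025, 0.0011, 0.0009] | total [ 0.2  0.2 -1.1] [-0.0025  0.0011  0.0009]
13.275 [ 0.6025 -0.1653  0.1803] [ 0.15  -0.005 -0.035  1.981  0.189  0.756  1.15 ] 0.04192529245755987
[[281, 187, 74, 233, 8966], [238, 212, 31, 24, 401], [456, 349, 104, 71, 4126], [280, 371, 4, 4, 13], [237, 372, 71, 38, 849], [251, 379, 4, 4, 12], [258, 394, 19, 17, 208], [245, 412, 3, 8, 21], [250, 413, 6, 7, 36], [283, 412, 27, 8, 91]]
0.0010826795391520143 [-1.11121616  0.98557291  0.3335408 ] 0.041982822711409885
```

The before/after difference shows only the arm and the spot the housing left at (254,224). Everything else is unmoved, and the arm is steady.

```bash
python3 -c "
from workcell import manip
print(manip.sign_off())"
```

```text
the job is handed in; nothing more can be done
None
```

I gripped the large white housing by the block's flat flange-end sides and lifted it off the plate. It is now held at the camera's focus point, pocket toward the lens and flange underneath. I handed the job in at about 13.3 s of the 32 s, with the arm still holding.

- **Position:** the bore middle is about 1 mm from the focus I worked out, at (0.597, -0.162, 0.192). The tool is within about 0.2° of the lens axis, which is at yaw -24.2° and 25° up.
- **Steadiness:** the arm was still (joint speeds about 0.001 rad/s), contact force was under 2 N, and the grip opening held at 42 mm.
- **Other parts:** the top picture before and after differs only at the arm and where the housing had stood, so nothing else moved.
- **Disagreements:** the cameras differ by 1–2 mm on the housing's position, and I made the final 1 mm nudge after those measurements. The distance to the lens glass comes from side-camera depth, good to about 2 mm.

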